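# Turn the desk sign over

## Robot

A 7-joint arm with a two-finger parallel gripper is mounted at the origin on the work surface. World frame = base frame: x ahead of the robot, y to its left, z up, the work surface at z = 0. Lengths are in m, angles in rad, forces in N, time in s.
With the tool pointing down it reaches from about 0.4 to 0.75 m from the base axis. Payload 19.5 kg.
Tool frame: the origin (TCP) lies at the very end of the fingers, on their centre line; the grasp point (between the pads) lies 19 mm behind it (env.hold_point_z is the distance from the TCP to the grasp point, in m); z points along the fingers, x is the direction in which the jaws open and shut, and the axes are right-handed (so a half turn about z gives the same grasp; the last joint's range is limited). The gripper opens to 85 mm and grips with 20 to 120 N. Pads are 22 mm wide; open, the fingers measure 114 mm over their backs; the gripper's body (76 mm by 85 mm) begins 54 mm behind the grasp point. The pads swing forward as they close: fully open they stand 13 mm farther back than shut.
Start: joints at [1.227, 0.707, -0.028, 1.485, 0.022, 0.951, -0.075], TCP at [0.171, -0.549, 0.231] pointing down, gripper open.
Joint ranges: [-2.71, 2.71], [-0.32, 2.16], [-1.57, 1.52], [0, 2.45], [-1.46, 4.6], [0, 2.02], [-2.83, 2.83]. Speed limits (rad/s): [1.89, 1.89, 2.57, 2.57, 3.01, 3.01, 3.01].

## Interface

Orientations are given as [roll, pitch, yaw] about the fixed x, y, z axes, in that order (R = Rz(yaw) Ry(pitch) Rx(roll)).
In Python, from bench import env, viewer gives the robot as it stands.
- The arm moves only by the shell command python3 -m inch 'ROWS' [FORCE]. ROWS is JSON, a list of rows, each an object of numbers: "hand": the closure, from 0 (fully open) to 1 (shut); "dx", "dy", "dz": the shift along the world's x, y, z in m; "yaw": the turn about the world's z in rad. In form: [{"hand": .., "dx": .., "dy": .., "dz": .., "yaw": ..}, ...]. A call has 1 to 10 rows; each row is the pose to reach, as a shift and turn from the pose commanded when the call began; what a row does not reach only later rows make up. A row lasts 1/12 s, in which the tool goes at most 41.7 mm and 7.16 degrees, less where a joint would pass 70% of its speed; a pose out of reach is approached as far as the arm can. A call with a gripper value outside its range is refused whole. The fingers move at their own pace and stop on an object; FORCE is the grip in N (left out, the last holds). Time passes only in rows, so rows that repeat a pose let the fingers close. It gives the time, the measured TCP pose, the force and the opening at its end, in the units of the state.
- env.state(): the state, without advancing time (a new reading comes with each control period).
- viewer.camera(name): name is "scene" or "top" or "wrist"; returns (picture, depth): 480x640x3 uint8, red, green, blue; 480x640 float32, m along the optical axis (not along the pixel's ray), 0 where there is no reading.
- viewer.camera_info(name): a dict with "fov_y" (degrees; the focal length in pixels is half the picture's height over the tangent of half this angle, whatever the lens; pixels are square), "cx", "cy" (the principal point, pixels), "D" ([k1, k2, p1, p2, k3] as OpenCV has them; the pictures are not rectified), "extrinsics" (4x4, takes a point from world to camera coordinates); the wrist camera has in their place "hand_eye" (4x4, takes a point from camera to tool coordinates, whose origin is the TCP and whose axes are the tool frame's). Camera axes: x right, y up, looking along -z (the intrinsics and any distortion apply to the point x, -y, -z); pixel columns grow to the right and rows downward; lengths in m; the calibration is good to about 2 mm. A picture is of the moment at which its call begins: read the wrist's pose just before it. camera_info takes no time and is no camera call.
- env.sign_off(): hands the job in, once; it reports no verdict.
The state is a dict: "time": time; "q": joint angles; "dq": joint speeds; "tau": joint torques, N m; "ee_pos": TCP position; "orientation": TCP orientation; "force": force on the tool from outside, world axes, zero at the start; "torque": the same for the moment, N m; "gripper_width": finger opening in m.
Only numpy, scipy, OpenCV 4.12 (cv2) and the standard library are available. Lean on these libraries where they do the work, as an engineer would, in place of code of your own. Each camera call takes 0.05 s, during which the arm holds its last target. There are 200 camera calls.

## Task

The desk sign is still showing its tick to visitors on the far side of the desk: draw back the bolt that locks it, swing the sign over half a turn on its pivot so that the cross faces the visitors, and ease the bolt fully home again so the sign is locked upright. Never ram the bolt or force the sign against it, and leave the other things on the desk as they stand.

Things in the scene. Friction and masses are not known exactly. Their poses are not given: they have to be found in the camera images.
- stand: Fixed aluminium U-shaped stand of the sign, screwed down. Origin: centre of the underside of its 100 x 226 x 10 mm base; x to the far (visitors') side, y along the pivot, z up. Posts 20 x 18 mm at y = +-103 mm; the -y one ends 146 mm up, the +y one at 182 mm under a bolt plate (30 mm wide, y 95 to 186 mm, top 186 mm) with lugs up to 206 mm at y = 103, 121 and 181 mm.
- sign (a joint): Angle (rad) of the two-sided sign on its pivot (the stand's y). 0, as at the start: upright, tick to the far side. Positive: the rim on top at the start goes to the far side and down. No end stops: either way round will do; upright with the cross to the far side is pi or -pi. Balanced, and its hinge rubs (0.12 N m, 2 N at the rim), so it stays where it is left.
- bolt (a joint): Travel (m) of the barrel bolt on the +y post. 0: home, its 8 mm round, flat-ended rod 12 mm inside the sign's upper notch, 196 mm up. Drawn back along the stand's +y; clear of the sign from 0.012, end stop 0.024. About 2 N of friction; stays where left. It enters only with the sign upright to about 0.025 rad (1.7 mm play each way), else it stops against a cheek at about 0.012.
- bolt_knob (a point): Centre of the top of the bolt's black upright knob, a cylinder 14 mm across and 24 mm tall, its top 231 mm above the desk. It moves with the bolt and is at 138 mm along the stand's y when home. The lugs stay 25 mm below its top.
- pivot (a point): Middle of the sign, on its pivot axis, 130 mm above the desk (does not move with the sign). The sign is a grey frame 180 mm wide (along y), 160 mm tall and 20 mm thick around a white panel. It swings clear of its stand all the way round.
- tick_face (a point): Middle of the sign's tick face, 8 mm off the pivot axis. A black tick stands out on this face, a black cross on the other.
- tick_top (a point): Middle of the rim that is on top at the start, 80 mm from the pivot axis, mid-thickness; turned over, it is at the bottom, 50 mm above the desk. At the +y end of this rim and of the opposite one is a notch for the bolt between two 4.3 mm steel cheeks: 11.4 mm wide across the sign's thickness, 16 mm deep along y, 30 mm tall, open at rim and end.
- tumbler: Steel drinking tumbler with a pale lid, 80 mm across, 148 mm tall, standing. Bystander. Origin: centre of its underside.
- tape_roll: Roll of tape lying flat, 68 mm across, 24 mm tall. Bystander. Origin: centre of its underside.
- stapler: Black and white stapler, 135 x 34 mm, 51 mm tall. Bystander. Origin: centre of its underside.
- calculator: Black calculator lying flat, 130 x 78 x 15 mm. Bystander. Origin: centre of its underside.
- notebook: Spiral notebook lying flat, 150 x 102 x 13 mm. Bystander. Origin: centre of its underside.
- pen_cup: White cup of pens, 72 mm across, 140 mm tall, standing. Bystander. Origin: centre of its underside.
- clip_tin: Flat round clip tin, 74 mm across, 32 mm tall. Bystander. Origin: centre of its underside.

How it is judged:
On the way, in this order (a step that is already met when the one before it is completed fails the run):
1. the bolt is drawn back clear of the sign (value of joint bolt above 0.011 m), for 0.2 s.
2. the sign has been swung half a turn, cross to the visitors (x of tick_face in the frame of stand below -0.005 m and z of tick_top in the frame of stand below 0.056 m), for 0.1 s.
At the end, for the whole second after the job is handed in: The cross faces the far side, the sign upright (its start-top rim at the bottom, within 4 mm of straight below the pivot) and still, and the bolt home to within 4 mm. Never: more than 35 N between bolt and sign; a bystander moved by 30 mm or tipped by 0.35 rad (x of tick_face in the frame of stand below -0.005 m and z of tick_top in the frame of stand below 0.06 m and x of tick_top in the frame of stand between -0.004 and 0.004 m and value of joint bolt below 0.004 m and velocity of joint sign between -0.05 and 0.05 rad/s); the robot touches nothing.
It fails at once if the bolt is rammed against the sign, or the sign forced against the bolt (more than 35 N) (contact force between bolt and sign above 35 N).
It fails at once if a thing standing or lying on the desk is moved by 30 mm or more, or tipped (distance of any of tumbler, tape_roll, stapler, calculator, notebook, pen_cup, clip_tin from where it was at the start of the episode above 0.03 m or angle between any of tumbler, tape_roll, stapler, calculator, notebook, pen_cup, clip_tin's own z axis and vertical above 0.35 rad).
It also fails if it takes over 64 s, if anything falls off the work surface, if the arm or the gripper's body presses on something with over 40 N, if the wrist force passes 120 N, or if a joint passes its speed limit or range.

## Working session

There is one attempt and no reset: what is moved stays moved. The work goes in short steps, Python scripts to look and compute and a shell command to move; the robot and the scene stay as the last step left them, time stands still between calls to the robot, and variables do not carry over. Pictures are saved under pics/ and viewed, about 8 in all and at most 12, crops included, and the job is handed in when it is done.

```bash
mkdir -p pics; ls; cat > h.py <<'E'
import numpy as np, cv2
from bench import env, viewer
from scipy.spatial.transform import Rotation as Ro
def K(n):
    i=viewer.camera_info(n); f=240/np.tan(np.radians(i["fov_y"])/2)
    return np.array([[f,0,i["cx"]],[0,f,i["cy"]],[0,0,1]]),np.array(i["D"],float),i
def c2w(n,s=None):
    k,d,i=K(n)
    if "extrinsics" in i: return np.linalg.inv(np.array(i["extrinsics"]))
    T=np.eye(4); T[:3,:3]=Ro.from_euler("xyz",s["orientation"]).as_matrix(); T[:3,3]=s["ee_pos"]
    return T@np.array(i["hand_eye"])
def rays(n,px,s=None):
    k,d,i=K(n); p=cv2.undistortPoints(np.array(px,float).reshape(-1,1,2),k,d).reshape(-1,2)
    T=c2w(n,s); v=np.c_[p[:,0],-p[:,1],-np.ones(len(p))]
    return T[:3,3], v@T[:3,:3].T   # scaled so depth multiplies v
def plane(n,px,z,s=None):
    o,v=rays(n,px,s); return o+v*((z-o[2])/v[:,2])[:,None]
def cloud(n,dep,s=None):
    r,c=np.nonzero(dep>0); o,v=rays(n,np.c_[c,r],s); 
    P=np.zeros(dep.shape+(3,)); P[r,c]=o+v*dep[r,c][:,None]; return P
E
python3 - <<'E'
from h import *
print(env.state())
for n in("scene","top","wrist"):
    s=env.state(); a,d=viewer.camera(n); cv2.imwrite(f"pics/{n}0.png",a[:,:,::-1]); np.save(f"{n}0.npy",d)
    print(n,c2w(n,s).round(3).tolist())
E
```

```text
pics
{'time': 0.0, 'q': array([ 1.22730641,  0.70711076, -0.02761816,  1.48496466,  0.0219888 ,
        0.95092869, -0.07549335]), 'dq': array([-5.07550315e-05,  4.08946464e-04, -8.33357452e-04, -1.22210681e-03,
        7.72448726e-04, -8.29394233e-04, -8.55647376e-04]), 'tau': array([-1.07872597e-04, -8.83203363e+01,  1.23439986e+00, -2.36165947e+01,
        1.67714583e-02,  6.70725000e-03,  1.04108040e-04]), 'ee_pos': array([ 0.17083226, -0.54876513,  0.23083109]), 'orientation': array([ 3.14156623e+00,  1.10909348e-03, -1.26900591e+00]), 'force': array([-0.66298199, -0.21701297,  0.0430883 ]), 'torque': array([-0.01571138,  0.0008904 , -0.00874502]), 'gripper_width': 0.08524270414546695}
scene [[0.482, -0.717, 0.503, 1.013], [0.876, 0.401, -0.268, -0.208], [-0.009, 0.57, 0.822, 0.82], [0.0, 0.0, 0.0, 1.0]]
top [[-0.002, 0.988, -0.155, 0.452], [-1.0, 0.001, 0.023, 0.005], [0.023, 0.155, 0.988, 1.106], [0.0, 0.0, 0.0, 1.0]]
wrist [[0.298, 0.916, 0.268, 0.24], [-0.955, 0.286, 0.081, -0.527], [-0.002, -0.28, 0.96, 0.373], [0.0, 0.0, 0.0, 1.0]]
```

View pics/scene0.png

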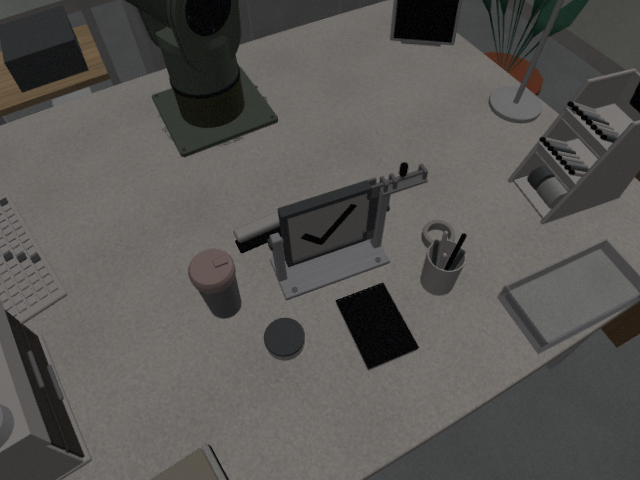

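View pics/top0.png

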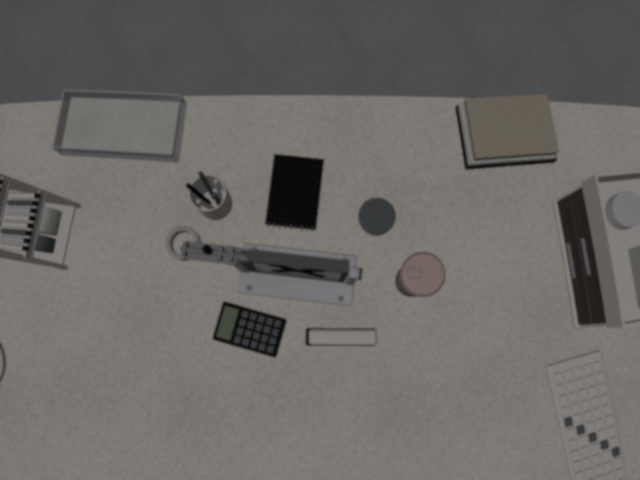

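Scene picture: the tick faces the camera (far side) at about (330,225), with the knob at (404,170). Top picture: stand base spans about (237–356, 243–305), knob at (207,249), tumbler right at (421,274), tape left at (183,242), calculator (250,329), stapler (341,337).

```bash
python3 - <<'E'
from h import *
for n in("top","scene"):
    P=cloud(n,np.load(n+"0.npy")); a=cv2.imread(f"pics/{n}0.png")
    x,y,z=P[...,0],P[...,1],P[...,2]
    reg=(abs(x-.45)<.25)&(abs(y)<.35)
    for nm,lo,hi in(("base",.006,.014),("rim",.203,.216),("knob",.222,.24),("lugs",.196,.212),("tumbl",.14,.155)):
        m=(reg&(z>lo)&(z<hi)).astype(np.uint8)
        if nm=="base": m=cv2.morphologyEx(m,cv2.MORPH_OPEN,np.ones((3,3)))
        N,L,S,C=cv2.connectedComponentsWithStats(m)
        for i in range(1,N):
            if S[i,4]<6: continue
            q=P[L==i]; r=cv2.minAreaRect((q[:,:2]*1000).astype(np.float32))
            print(n,nm,S[i,4],C[i].round(0),q.mean(0).round(4),[np.round(t,1) for t in r])
# screws / knob by ray
print("knob ray top",plane("top",[[207,249]],.231),"scene",plane("scene",[[404,165]],.231))
print("base corners top",plane("top",[[243,243],[356,254],[352,305],[237,294]],.01).round(4).tolist())
a=cv2.imread("pics/top0.png")[190:360,150:460]; b=cv2.imread("pics/scene0.png")[140:310,200:460]
a=cv2.resize(a,None,fx=2.4,fy=2.4,interpolation=2)[:300]
b=cv2.resize(b,(744,486),interpolation=2)[:290]
w=max(a.shape[1],b.shape[1]); z=lambda i:cv2.copyMakeBorder(i,0,0,0,w-i.shape[1],0)
cv2.imwrite("pics/crop1.png",cv2.convertScaleAbs(np.vstack([z(a),z(b)]),alpha=1.8))
E
```

```text
top base 14 [292. 220.] [0.6749 0.0495 0.0124] [array([674.9,  49.5]), array([6.2, 6.1]), np.float64(0.5)]
top base 9 [315. 220.] [0.6759 0.0028 0.013 ] [array([675.8,   2.8]), array([4.3, 4. ]), np.float64(0.1)]
top base 9 [310. 225.] [0.6659 0.0127 0.0119] [array([666. ,  12.7]), array([4.5, 4. ]), np.float64(0.6)]
top base 44 [250. 246.] [0.6247 0.1321 0.0108] [array([624.3, 133. ]), array([18.9,  9.6]), np.float64(82.2)]
top base 72 [265. 248.] [0.6201 0.1021 0.0101] [array([619.8, 102.5]), array([35.2, 10.3]), np.float64(71.5)]
top base 204 [294. 251.] [0.6135 0.0439 0.0105] [array([613.6,  43.6]), array([78. , 11.9]), np.float64(83.6)]
top base 219 [339. 258.] [ 0.6008 -0.0441  0.0105] [array([599.3, -37.9]), array([80.3, 21.6]), np.float64(81.1)]
top base 1923 [295. 287.] [0.5419 0.0426 0.0107] [array([541.9,  41.3]), array([224.4,  43. ]), np.float64(83.4)]
top base 9 [230. 304.] [0.5091 0.1684 0.0122] [array([509.2, 168.5]), array([4., 4.]), np.float64(1.4)]
top base 12 [238. 306.] [0.5053 0.1536 0.012 ] [array([505.3, 153.6]), array([4.1, 6.1]), np.float64(0.9)]
top base 9 
[... 3613 characters left out ...]
.2]), np.float64(84.0)]
scene tumbl 530 [336. 220.] [0.5746 0.0484 0.1474] [array([575.8,  51.3]), array([208.4,   9. ]), np.float64(83.3)]
scene tumbl 7 [282. 233.] [ 0.5543 -0.0506  0.1478] [array([555.5, -50.6]), array([ 0.5, 11.5]), np.float64(84.8)]
scene tumbl 128 [275. 239.] [ 0.5573 -0.066   0.1456] [array([555.3, -66.6]), array([22.8, 20.1]), np.float64(77.1)]
scene tumbl 1307 [210. 267.] [ 0.5564 -0.1864  0.1444] [array([ 554.5, -185.7]), array([74.8, 74.5]), np.float64(84.4)]
knob ray top [[0.58437038 0.17419112 0.231     ]] scene [[0.58373667 0.17550223 0.231     ]]
base corners top [[0.6299, 0.1454, 0.01], [0.6082, -0.0783, 0.01], [0.5076, -0.0695, 0.01], [0.5289, 0.1553, 0.01]]
```

View pics/crop1.png

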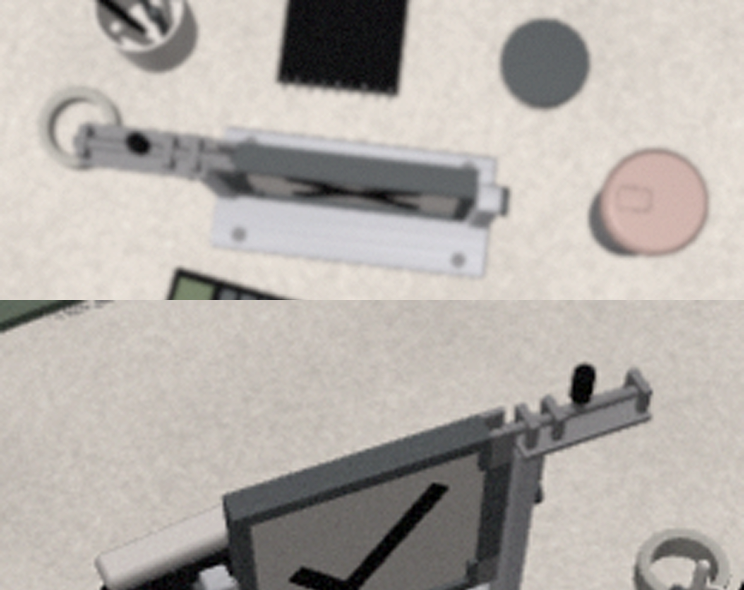

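Stand pose from several agreeing measurements: origin (0.569, 0.038), yaw ≈ -0.1135 (rim centre; knob minus 138 mm gives the same). I'll keep the jaws along the stand's x the whole time. First move: up and towards the knob.

```bash
python3 -m inch '[{"dz":0.06},{"dz":0.08},{"dx":0.21,"dy":0.36,"dz":0.08,"yaw":0.6},{"dx":0.21,"dy":0.36,"dz":0.08,"yaw":0.6},{"dx":0.21,"dy":0.36,"dz":0.08,"yaw":0.6},{"dx":0.21,"dy":0.36,"dz":0.08,"yaw":0.6},{"dx":0.21,"dy":0.36,"dz":0.08,"yaw":0.6},{"dx":0.21,"dy":0.36,"dz":0.08,"yaw":0.6},{"dx":0.21,"dy":0.36,"dz":0.08,"yaw":0.6},{"dx":0.21,"dy":0.36,"dz":0.08,"yaw":0.6}]' 20
```

```text
invalid input at $[0]: expected keys hand, dx, dy, dz, yaw
```

```bash
python3 -m inch '[{"hand":0,"dx":0,"dy":0,"dz":0.04,"yaw":0},{"hand":0,"dx":0,"dy":0,"dz":0.08,"yaw":0},{"hand":0,"dx":0.21,"dy":0.36,"dz":0.08,"yaw":0.6},{"hand":0,"dx":0.21,"dy":0.36,"dz":0.08,"yaw":0.6},{"hand":0,"dx":0.21,"dy":0.36,"dz":0.08,"yaw":0.6},{"hand":0,"dx":0.21,"dy":0.36,"dz":0.08,"yaw":0.6},{"hand":0,"dx":0.21,"dy":0.36,"dz":0.08,"yaw":0.6},{"hand":0,"dx":0.21,"dy":0.36,"dz":0.08,"yaw":0.6},{"hand":0,"dx":0.21,"dy":0.36,"dz":0.08,"yaw":0.6},{"hand":0,"dx":0.21,"dy":0.36,"dz":0.08,"yaw":0.6}]' 20; python3 -c "
from bench import env; s=env.state(); print(s['q'],s['force'])"
```

```text
time: 0.98
ee_pos: [0.3392, -0.2593, 0.3113]
orientation: [3.142, -0.0, -0.669]
force: [1.5, -0.8, 0.7]
gripper_width: 0.0852
[ 0.72306319  0.38777695 -0.22138694  1.83348813  0.10370437  0.93145535
 -0.21379822] [ 1.47583239 -0.76685826  0.74623531]
```

```bash
python3 -m inch '[{"hand":0,"dx":0.24,"dy":0.42,"dz":0,"yaw":0.555},{"hand":0,"dx":0.24,"dy":0.42,"dz":0,"yaw":0.555},{"hand":0,"dx":0.24,"dy":0.42,"dz":0,"yaw":0.555},{"hand":0,"dx":0.24,"dy":0.42,"dz":0,"yaw":0.555},{"hand":0,"dx":0.24,"dy":0.42,"dz":0,"yaw":0.555},{"hand":0,"dx":0.24,"dy":0.42,"dz":0,"yaw":0.555},{"hand":0,"dx":0.24,"dy":0.42,"dz":0,"yaw":0.555},{"hand":0,"dx":0.24,"dy":0.42,"dz":0,"yaw":0.555},{"hand":0,"dx":0.24,"dy":0.42,"dz":0,"yaw":0.555},{"hand":0,"dx":0.24,"dy":0.42,"dz":0,"yaw":0.555}]'; python3 -m inch '[{"hand":0,"dx":0.04,"dy":0.06,"dz":0,"yaw":0},{"hand":0,"dx":0.04,"dy":0.06,"dz":0,"yaw":0},{"hand":0,"dx":0.04,"dy":0.06,"dz":0,"yaw":0}]'
```

```text
time: 1.82
ee_pos: [0.5461, 0.1027, 0.3112]
orientation: [3.141, 0.0, -0.114]
force: [0.3, -1.4, -0.9]
gripper_width: 0.085
time: 2.07
ee_pos: [0.5864, 0.1663, 0.3097]
orientation: [-3.14, 0.002, -0.109]
force: [-1.3, 0.7, -0.8]
gripper_width: 0.0855
```

```bash
python3 -m inch '[{"hand":0,"dx":-0.002,"dy":0.009,"dz":-0.03,"yaw":0},{"hand":0,"dx":-0.002,"dy":0.009,"dz":-0.03,"yaw":0},{"hand":0,"dx":-0.002,"dy":0.009,"dz":-0.03,"yaw":0},{"hand":0,"dx":-0.002,"dy":0.009,"dz":-0.03,"yaw":0}]'; python3 - <<'E'
from h import *
s=env.state(); a,d=viewer.camera("wrist"); cv2.imwrite("pics/w1.png",cv2.convertScaleAbs(a[:,:,::-1],alpha=1.5))
P=cloud("wrist",d,s); m=((P[...,2]>.222)&(P[...,2]<.24)&(abs(P[...,0]-.584)<.03)&(abs(P[...,1]-.175)<.03))
q=P[m]; print(len(q), q.mean(0) if len(q) else 0, (q[:,:2].min(0)+q[:,:2].max(0))/2 if len(q) else 0); print(s["ee_pos"],s["orientation"])
E
```

```text
time: 2.4
ee_pos: [0.5839, 0.1691, 0.2824]
orientation: [-3.142, -0.001, -0.115]
force: [0.7, -0.0, -0.2]
gripper_width: 0.0854
636 [0.58515033 0.17801493 0.22928952] [0.5851314  0.17725354]
[0.58387323 0.16908838 0.28235385] [-3.14158397e+00 -5.61309006e-04 -1.14621835e-01]
```

View pics/w1.png

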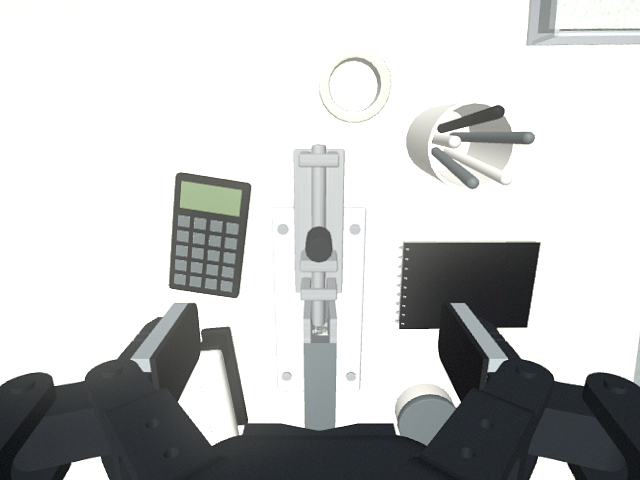

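Wrist picture: knob at (318,240), midway between the jaws, bolt pointing straight up the picture; yaw is right. Now lower and close.

```bash
python3 -m inch '[{"hand":0.3,"dx":0.001,"dy":0.007,"dz":-0.03,"yaw":0},{"hand":0.3,"dx":0.001,"dy":0.007,"dz":-0.069,"yaw":0},{"hand":0.3,"dx":0.001,"dy":0.007,"dz":-0.069,"yaw":0},{"hand":0.3,"dx":0.001,"dy":0.007,"dz":-0.069,"yaw":0},{"hand":0.3,"dx":0.001,"dy":0.007,"dz":-0.069,"yaw":0}]'; python3 -m inch '[{"hand":1,"dx":0,"dy":0,"dz":0,"yaw":0},{"hand":1,"dx":0,"dy":0,"dz":0,"yaw":0},{"hand":1,"dx":0,"dy":0,"dz":0,"yaw":0},{"hand":1,"dx":0,"dy":0,"dz":0,"yaw":0},{"hand":1,"dx":0,"dy":0,"dz":0,"yaw":0},{"hand":1,"dx":0,"dy":0,"dz":0,"yaw":0}]' 25
```

```text
time: 2.87
ee_pos: [0.5855, 0.1766, 0.2147]
orientation: [-3.141, -0.002, -0.115]
force: [-0.0, -0.3, 0.8]
gripper_width: 0.0594
time: 3.37
ee_pos: [0.5846, 0.1768, 0.2131]
orientation: [-3.141, -0.0, -0.114]
force: [-3.1, -0.9, 8.5]
gripper_width: 0.0127
```

```bash
python3 -m inch '[{"hand":1,"dx":0.0003,"dy":0.003,"dz":0,"yaw":0},{"hand":1,"dx":0.0007,"dy":0.006,"dz":0,"yaw":0},{"hand":1,"dx":0.001,"dy":0.009,"dz":0,"yaw":0},{"hand":1,"dx":0.0014,"dy":0.012,"dz":0,"yaw":0},{"hand":1,"dx":0.0017,"dy":0.015,"dz":0,"yaw":0},{"hand":1,"dx":0.002,"dy":0.018,"dz":0,"yaw":0},{"hand":1,"dx":0.0023,"dy":0.020,"dz":0,"yaw":0},{"hand":1,"dx":0.0023,"dy":0.020,"dz":0,"yaw":0},{"hand":1,"dx":0.0023,"dy":0.020,"dz":0,"yaw":0}]'
```

```text
time: 4.12
ee_pos: [0.587, 0.1972, 0.2131]
orientation: [-3.141, -0.001, -0.114]
force: [-2.4, 1.3, 7.7]
gripper_width: 0.0128
```

```bash
python3 -m inch '[{"hand":0.3,"dx":0,"dy":0,"dz":0,"yaw":0},{"hand":0.3,"dx":0,"dy":0,"dz":0,"yaw":0},{"hand":0.3,"dx":0,"dy":0,"dz":0,"yaw":0},{"hand":0.3,"dx":0,"dy":0,"dz":0.05,"yaw":0},{"hand":0.3,"dx":0,"dy":0,"dz":0.08,"yaw":0},{"hand":1,"dx":-0.063,"dy":-0.154,"dz":0.08,"yaw":0},{"hand":1,"dx":-0.063,"dy":-0.154,"dz":0.08,"yaw":0},{"hand":1,"dx":-0.063,"dy":-0.154,"dz":0.08,"yaw":0},{"hand":1,"dx":-0.063,"dy":-0.154,"dz":0.08,"yaw":0},{"hand":1,"dx":-0.063,"dy":-0.154,"dz":0.08,"yaw":0}]' 20
python3 - <<'E'
from h import *
O=np.array([.569,.038]); ux=np.array([.9936,-.1132]); uy=np.array([.1132,.9936])
s=env.state()
for n in("scene","wrist","top"):
    s=env.state();a,d=viewer.camera(n); P=cloud(n,d,s); m=((P[...,2]>.222)&(P[...,2]<.24)&(abs(P[...,0]-.587)<.02)&(abs(P[...,1]-.195)<.03)); q=P[m]
    if len(q): print(n,len(q),q.mean(0),"stand y",(q.mean(0)[:2]-O)@uy)
    if n=="wrist": cv2.imwrite("pics/w2.png",cv2.convertScaleAbs(a[:,:,::-1],alpha=1.3))
    if n=="scene": cv2.imwrite("pics/s2.png",cv2.convertScaleAbs(a[:,:,::-1],alpha=1.8))
E
```

```text
time: 4.95
ee_pos: [0.522, 0.0351, 0.2927]
orientation: [3.137, 0.0, -0.122]
force: [1.2, -1.5, 0.2]
gripper_width: 0.0002
scene 63 [0.58653253 0.1943463  0.22974118] stand y 0.15733036180113544
top 66 [0.58639534 0.1951686  0.23072704] stand y 0.1581318691938148
```

```bash
python3 -m inch '[{"hand":1,"dx":0,"dy":0.004,"dz":-0.04,"yaw":0},{"hand":1,"dx":0,"dy":0.004,"dz":-0.08,"yaw":0},{"hand":1,"dx":0,"dy":0.004,"dz":-0.1,"yaw":0},{"hand":1,"dx":0,"dy":0.004,"dz":-0.1,"yaw":0},{"hand":1,"dx":0,"dy":0.004,"dz":-0.1,"yaw":0}]'
python3 - <<'E'
from h import *
a,d=viewer.camera("scene"); cv2.imwrite("pics/s3.png",cv2.convertScaleAbs(cv2.resize(a[60:320,160:480,::-1],None,fx=2.2,fy=2.2),alpha=1.8))
s=env.state(); print(s["ee_pos"])
E
```

```text
time: 5.52
ee_pos: [0.524, 0.0478, 0.1923]
orientation: [-3.141, 0.001, -0.112]
force: [-0.5, -0.3, -0.0]
gripper_width: 0.0001
[0.52448029 0.04764812 0.19330138]
```

View pics/s3.png

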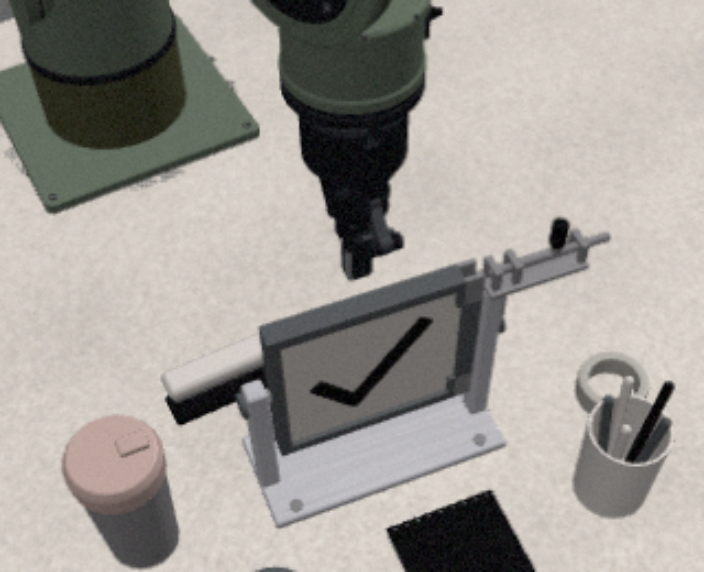

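```bash
python3 -m inch '[{"hand":1,"dx":0.012,"dy":-0.001,"dz":0,"yaw":0},{"hand":1,"dx":0.022,"dy":-0.002,"dz":0,"yaw":0},{"hand":1,"dx":0.032,"dy":-0.004,"dz":0,"yaw":0},{"hand":1,"dx":0.042,"dy":-0.005,"dz":0,"yaw":0},{"hand":1,"dx":0.051,"dy":-0.006,"dz":0,"yaw":0},{"hand":1,"dx":0.060,"dy":-0.007,"dz":0,"yaw":0},{"hand":1,"dx":0.069,"dy":-0.008,"dz":0,"yaw":0},{"hand":1,"dx":0.069,"dy":-0.008,"dz":0,"yaw":0},{"hand":1,"dx":0.069,"dy":-0.008,"dz":0,"yaw":0}]'
cat > ang.py <<'E'
from h import *
O=np.array([.569,.038,.13]); ux=np.array([.9936,-.1132,0]); uy=np.array([.1132,.9936,0])
def ang(n,save=None,sw=.1):
    s=env.state(); a,d=viewer.camera(n); P=cloud(n,d,s)-O; X=P@ux; Y=P@uy; Z=P[...,2]
    m=(d>0)&(abs(X)<.1)&(Z>-.1)&(np.hypot(X,Z)<.088)&(((Y>-.088)&(Y<-.06))|((Y>.055)&(Y<.085)))
    x,z=X[m],Z[m]
    # robust principal direction
    w=np.ones(len(x))>0
    for _ in range(4):
        c=np.array([x[w].mean(),z[w].mean()]); u=np.linalg.svd(np.c_[x[w],z[w]]-c,full_matrices=False)[2][0]
        e=abs((np.c_[x,z]-c)@[-u[1],u[0]]); w=e<max(.004,2*np.median(e))
    print(n,"pts",w.sum(),"tilt deg (line x/z) mod 180:",round(np.degrees(np.arctan2(u[0],u[1]))%180,2),"off mm",round(float(c@[-u[1],u[0]])*1e3,1),"ends",[np.round(np.percentile(t[w],[1,99])*1e3,0) for t in(x,z)])
    if save: cv2.imwrite(save,cv2.convertScaleAbs(a[:,:,::-1],alpha=1.6))
    return a,d
E
python3 -c "
from ang import *
ang('scene');ang('top')"
```

```text
time: 6.32
ee_pos: [0.5932, 0.0391, 0.1935]
orientation: [-3.141, -0.002, -0.114]
force: [0.4, 0.4, -0.5]
gripper_width: 0.0002
scene pts 391 tilt deg (line x/z) mod 180: 39.9 off mm 8.6 ends [array([-49.,  53.]), array([-49.,  73.])]
top pts 263 tilt deg (line x/z) mod 180: 34.91 off mm -9.7 ends [array([-53.,   2.]), array([-59.,  22.])]
```

Predicted 40°, measured 40°. Continue along the arc.

```bash
python3 -m inch '[{"hand":1,"dx":0.004,"dy":0,"dz":-0.012,"yaw":0},{"hand":1,"dx":0.008,"dy":-0.001,"dz":-0.023,"yaw":0},{"hand":1,"dx":0.016,"dy":-0.002,"dz":-0.037,"yaw":0},{"hand":1,"dx":0.025,"dy":-0.003,"dz":-0.052,"yaw":0},{"hand":1,"dx":0.035,"dy":-0.004,"dz":-0.064,"yaw":0},{"hand":1,"dx":0.033,"dy":-0.004,"dz":-0.076,"yaw":0},{"hand":1,"dx":0.031,"dy":-0.004,"dz":-0.082,"yaw":0},{"hand":1,"dx":0.028,"dy":-0.003,"dz":-0.088,"yaw":0},{"hand":1,"dx":0.024,"dy":-0.003,"dz":-0.094,"yaw":0},{"hand":1,"dx":0.024,"dy":-0.003,"dz":-0.094,"yaw":0}]'
python3 -c "
from ang import *
ang('scene','pics/s4.png');ang('top')"
```

```text
time: 7.25
ee_pos: [0.6157, 0.0358, 0.0975]
orientation: [3.141, 0.002, -0.114]
force: [-0.0, 0.2, -0.1]
gripper_width: -0.0
scene pts 1935 tilt deg (line x/z) mod 180: 134.01 off mm 6.3 ends [array([-51.,  61.]), array([-47.,  62.])]
top pts 789 tilt deg (line x/z) mod 180: 135.74 off mm -8.1 ends [array([-52.,  47.]), array([-31.,  64.])]
```

View pics/s4.png

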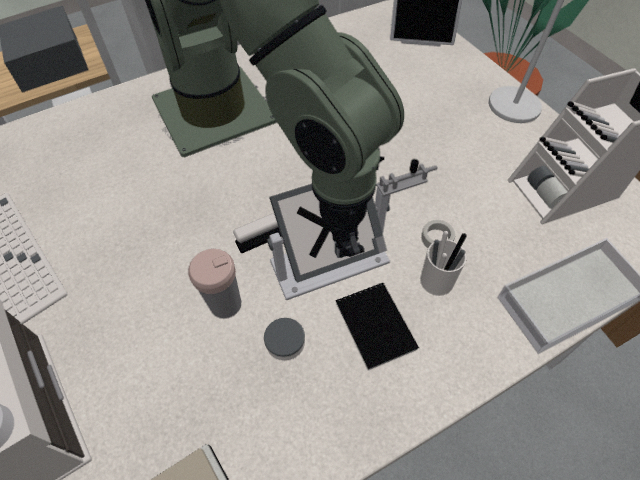

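Sign is over at about 135°, cross facing up to the camera. A little further, then lift out.

```bash
python3 -m inch '[{"hand":1,"dx":-0.003,"dy":0,"dz":-0.001,"yaw":0},{"hand":1,"dx":-0.006,"dy":0.001,"dz":-0.002,"yaw":0},{"hand":1,"dx":-0.006,"dy":0.001,"dz":-0.002,"yaw":0},{"hand":1,"dx":0,"dy":0,"dz":0.03,"yaw":0},{"hand":1,"dx":0,"dy":0,"dz":0.07,"yaw":0},{"hand":1,"dx":0,"dy":0,"dz":0.11,"yaw":0},{"hand":1,"dx":0,"dy":0,"dz":0.15,"yaw":0},{"hand":1,"dx":0,"dy":0,"dz":0.18,"yaw":0},{"hand":0,"dx":-0.03,"dy":0.004,"dz":0.18,"yaw":0},{"hand":0,"dx":-0.071,"dy":0.006,"dz":0.18,"yaw":0}]'
python3 -m inch '[{"hand":0,"dx":0,"dy":0,"dz":0,"yaw":0},{"hand":0,"dx":0,"dy":0,"dz":0,"yaw":0},{"hand":0,"dx":0,"dy":0,"dz":0,"yaw":0}]'
python3 -c "
from ang import *
ang('scene');ang('top')"
```

```text
time: 8.18
ee_pos: [0.5479, 0.0423, 0.2791]
orientation: [-3.14, -0.003, -0.115]
force: [1.0, 1.3, -1.4]
gripper_width: 0.0231
time: 8.43
ee_pos: [0.5476, 0.0416, 0.2787]
orientation: [-3.141, -0.001, -0.114]
force: [0.0, -0.5, 0.6]
gripper_width: 0.0603
scene pts 2619 tilt deg (line x/z) mod 180: 139.15 off mm 6.3 ends [array([-48.,  57.]), array([-51.,  68.])]ang.py:10: RuntimeWarning: Mean of empty slice.
  c=np.array([x[w].mean(),z[w].mean()]); u=np.linalg.svd(np.c_[x[w],z[w]]-c,full_matrices=False)[2][0]
  ret = ret.dtype.type(ret / rcount)
Traceback (most recent call last):
  File "ang.py", line 10, in ang
    c=np.array([x[w].mean(),z[w].mean()]); u=np.linalg.svd(np.c_[x[w],z[w]]-c,full_matrices=False)[2][0]
                                             ~~~~~~~~~~~~~~~~~~~~~~~~~~~~~~~~~~~~~~~~~~~~~~~~~~~~~~~~^^^
IndexError: index 0 is out of bounds for axis 0 with size 0
```

```bash
python3 -m inch '[{"hand":0,"dx":-0.007,"dy":0,"dz":0,"yaw":0},{"hand":0,"dx":-0.007,"dy":0,"dz":0,"yaw":0},{"hand":0,"dx":-0.007,"dy":0,"dz":-0.03,"yaw":0},{"hand":0,"dx":-0.007,"dy":0,"dz":-0.06,"yaw":0},{"hand":0,"dx":-0.007,"dy":0,"dz":-0.09,"yaw":0},{"hand":0,"dx":-0.007,"dy":0,"dz":-0.114,"yaw":0},{"hand":0,"dx":-0.007,"dy":0,"dz":-0.114,"yaw":0},{"hand":0,"dx":-0.007,"dy":0,"dz":-0.114,"yaw":0}]'
python3 -c "
from ang import *
ang('scene','pics/s5.png')"
```

```text
time: 9.2
ee_pos: [0.5405, 0.0418, 0.1641]
orientation: [3.141, 0.001, -0.114]
force: [0.0, -0.4, 0.5]
gripper_width: 0.0853
scene pts 2620 tilt deg (line x/z) mod 180: 139.15 off mm 6.3 ends [array([-47.,  57.]), array([-51.,  67.])]
```

View pics/s5.png

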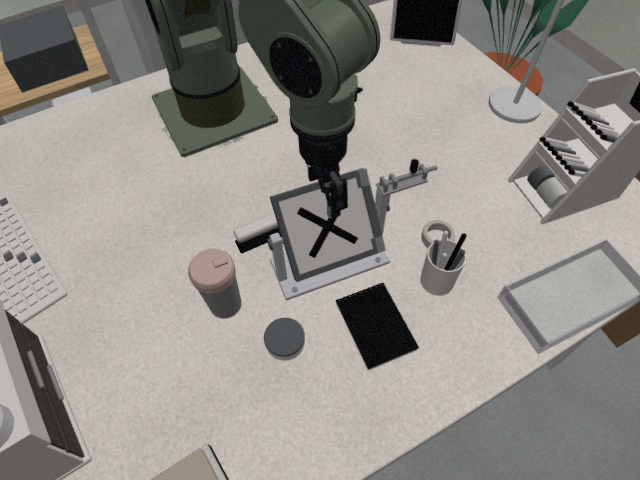

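```bash
python3 -m inch '[{"hand":0,"dx":0.008,"dy":-0.001,"dz":0,"yaw":0},{"hand":0,"dx":0.016,"dy":-0.002,"dz":0,"yaw":0},{"hand":0,"dx":0.024,"dy":-0.003,"dz":0,"yaw":0},{"hand":0,"dx":0.0285,"dy":-0.0033,"dz":0,"yaw":0},{"hand":0.2,"dx":0.0285,"dy":-0.0033,"dz":0,"yaw":0},{"hand":0.3,"dx":0.0285,"dy":-0.0033,"dz":0,"yaw":0},{"hand":0.4,"dx":0.0285,"dy":-0.0033,"dz":0,"yaw":0},{"hand":0.5,"dx":0.0285,"dy":-0.0033,"dz":0,"yaw":0},{"hand":0.6,"dx":0.0285,"dy":-0.0033,"dz":0,"yaw":0},{"hand":0.65,"dx":0.0285,"dy":-0.0033,"dz":0,"yaw":0}]'
python3 -m inch '[{"hand":0.7,"dx":0,"dy":0,"dz":0,"yaw":0},{"hand":1,"dx":0,"dy":0,"dz":0,"yaw":0},{"hand":1,"dx":0,"dy":0,"dz":0,"yaw":0},{"hand":1,"dx":0,"dy":0,"dz":0,"yaw":0},{"hand":1,"dx":0,"dy":0,"dz":0,"yaw":0},{"hand":1,"dx":0,"dy":0,"dz":0,"yaw":0}]' 30
python3 -c "
from ang import *
ang('scene');print(env.state()['torque'])"
```

```text
time: 10.08
ee_pos: [0.5687, 0.0384, 0.1644]
orientation: [-3.142, -0.0, -0.114]
force: [-2.3, -1.3, 0.0]
gripper_width: 0.0299
time: 10.58
ee_pos: [0.5688, 0.0384, 0.1643]
orientation: [-3.142, -0.0, -0.114]
force: [-1.3, 0.0, 3.6]
gripper_width: 0.0187
scene pts 1668 tilt deg (line x/z) mod 180: 0.27 off mm 5.1 ends [array([ 1., 10.]), array([-77.,  82.])]
[ 0.02245569  0.30232324 -0.02453168]
```

```bash
python3 -m inch '[{"hand":0.6,"dx":0,"dy":0,"dz":0,"yaw":0},{"hand":0.4,"dx":0,"dy":0,"dz":0,"yaw":0},{"hand":0.3,"dx":0,"dy":0,"dz":0,"yaw":0},{"hand":0.3,"dx":0,"dy":0,"dz":0.04,"yaw":0},{"hand":0.3,"dx":0,"dy":0,"dz":0.08,"yaw":0},{"hand":0.3,"dx":0,"dy":0,"dz":0.12,"yaw":0},{"hand":0.3,"dx":0.009,"dy":0.08,"dz":0.12,"yaw":0},{"hand":0.3,"dx":0.0177,"dy":0.157,"dz":0.12,"yaw":0},{"hand":0.3,"dx":0.0177,"dy":0.157,"dz":0.12,"yaw":0},{"hand":0.3,"dx":0.0177,"dy":0.157,"dz":0.12,"yaw":0}]' 20
python3 - <<'E'
from ang import *
for n in("scene","top"):
    a,d=ang(n,"pics/e_%s.png"%n) 
    P=cloud(n,d)-O; X=P@ux; Y=P@uy; Z=P[...,2]
    m=(d>0)&(abs(X)<.03)&(abs(Z-.08)<.004)
    for lo,hi in((-.085,-.03),(-.03,.03),(.03,.072)):
        q=X[m&(Y>lo)&(Y<hi)]; print(n,"rim x",len(q),np.percentile(q,[3,97]).round(4))
    P0=cloud(n,np.load(n+"0.npy"))-O; X0=P0@ux;Y0=P0@uy;m0=(abs(X0)<.03)&(abs(P0[...,2]-.08)<.004)
    for lo,hi in((-.085,-.03),(-.03,.03),(.03,.072)):
        q=X0[m0&(Y0>lo)&(Y0<hi)]; print(n,"start rim x",len(q),np.percentile(q,[3,97]).round(4))
    k=P[(abs(Z-.1)<.008)&(abs(X)<.02)&(Y>.12)&(Y<.18)]; print("knob",len(k),k.mean(0)@ux if len(k) else 0,k.mean(0)@uy if len(k) else 0)
E
```

```text
time: 11.47
ee_pos: [0.586, 0.1986, 0.2844]
orientation: [-3.141, 0.0, -0.113]
force: [-0.3, 0.2, -0.3]
gripper_width: 0.0596
scene pts 1680 tilt deg (line x/z) mod 180: 0.28 off mm 5.1 ends [array([ 1., 10.]), array([-76.,  82.])]
scene rim x 375 [-0.0114  0.0089]
scene rim x 390 [-0.0115  0.0091]
scene rim x 258 [-0.011   0.0092]
scene start rim x 370 [-0.0106  0.0095]
scene start rim x 386 [-0.0105  0.0096]
scene start rim x 261 [-0.0109  0.0098]
knob 64 -0.00024680702749913197 0.15747219628195588
top pts 597 tilt deg (line x/z) mod 180: 2.1 off mm 6.2 ends [array([-11.,   3.]), array([-75.,  84.])]
top rim x 423 [-0.01    0.0091]
top rim x 468 [-0.0099  0.0093]
top rim x 322 [-0.0098  0.0095]
top start rim x 421 [-0.0096  0.0097]
top start rim x 466 [-0.0095  0.0098]
top start rim x 331 [-0.0095  0.0097]
knob 0 0 0
```

Sign upright; its rim is within about 0.5 mm of where it was when locked (play 1.7 mm). Grip the knob again and ease it home.

```bash
python3 -m inch '[{"hand":0.3,"dx":0,"dy":-0.003,"dz":-0.03,"yaw":0},{"hand":0.3,"dx":0,"dy":-0.003,"dz":-0.07,"yaw":0},{"hand":0.3,"dx":0,"dy":-0.003,"dz":-0.07,"yaw":0},{"hand":0.3,"dx":0,"dy":-0.003,"dz":-0.07,"yaw":0},{"hand":1,"dx":0,"dy":-0.003,"dz":-0.07,"yaw":0},{"hand":1,"dx":0,"dy":-0.003,"dz":-0.07,"yaw":0},{"hand":1,"dx":0,"dy":-0.003,"dz":-0.07,"yaw":0},{"hand":1,"dx":0,"dy":-0.003,"dz":-0.07,"yaw":0},{"hand":1,"dx":0,"dy":-0.003,"dz":-0.07,"yaw":0},{"hand":1,"dx":0,"dy":-0.003,"dz":-0.07,"yaw":0}]'
python3 -m inch '[{"hand":1,"dx":-0.0001,"dy":-0.001,"dz":0,"yaw":0},{"hand":1,"dx":-0.0002,"dy":-0.002,"dz":0,"yaw":0},{"hand":1,"dx":-0.0004,"dy":-0.003,"dz":0,"yaw":0},{"hand":1,"dx":-0.0005,"dy":-0.004,"dz":0,"yaw":0},{"hand":1,"dx":-0.0006,"dy":-0.005,"dz":0,"yaw":0},{"hand":1,"dx":-0.0007,"dy":-0.006,"dz":0,"yaw":0},{"hand":1,"dx":-0.0007,"dy":-0.006,"dz":0,"yaw":0},{"hand":1,"dx":-0.0007,"dy":-0.006,"dz":0,"yaw":0}]'
```

```text
time: 12.4
ee_pos: [0.5865, 0.1926, 0.2155]
orientation: [-3.141, -0.001, -0.114]
force: [-3.8, -1.1, 10.2]
gripper_width: 0.013
time: 13.07
ee_pos: [0.5859, 0.1869, 0.2155]
orientation: [-3.14, -0.001, -0.114]
force: [-3.3, 1.0, 9.8]
gripper_width: 0.0128
```

```bash
python3 -m inch '[{"hand":1,"dx":0,"dy":-0.0005,"dz":0,"yaw":0},{"hand":1,"dx":-0.0001,"dy":-0.001,"dz":0,"yaw":0},{"hand":1,"dx":-0.0002,"dy":-0.0015,"dz":0,"yaw":0},{"hand":1,"dx":-0.0002,"dy":-0.002,"dz":0,"yaw":0},{"hand":1,"dx":-0.0003,"dy":-0.0025,"dz":0,"yaw":0},{"hand":1,"dx":-0.0003,"dy":-0.003,"dz":0,"yaw":0},{"hand":1,"dx":-0.0003,"dy":-0.003,"dz":0,"yaw":0}]'
```

```text
time: 13.65
ee_pos: [0.5855, 0.1841, 0.2155]
orientation: [-3.14, -0.001, -0.114]
force: [-3.3, 2.4, 8.2]
gripper_width: 0.013
```

```bash
python3 -m inch '[{"hand":1,"dx":0,"dy":-0.0005,"dz":0,"yaw":0},{"hand":1,"dx":-0.0001,"dy":-0.001,"dz":0,"yaw":0},{"hand":1,"dx":-0.0002,"dy":-0.0015,"dz":0,"yaw":0},{"hand":1,"dx":-0.0002,"dy":-0.002,"dz":0,"yaw":0},{"hand":1,"dx":-0.0003,"dy":-0.0025,"dz":0,"yaw":0},{"hand":1,"dx":-0.0003,"dy":-0.003,"dz":0,"yaw":0},{"hand":1,"dx":-0.0003,"dy":-0.003,"dz":0,"yaw":0}]'
python3 - <<'E'
from ang import *
a,d=viewer.camera("scene"); P=cloud("scene",d)-O;X=P@ux;Y=P@uy;Z=P[...,2]
g=a.max(2)
# far end of rod beyond the end lug (z 66 mm above pivot)
m=(d>0)&(abs(X)<.006)&(Z>.058)&(Z<.073)&(Y>.18)&(Y<.24); print("rod end y",np.percentile(Y[m],[90,99]) if m.any() else 0,m.sum())
cv2.imwrite("pics/s6.png",cv2.resize(cv2.convertScaleAbs(a[140:230,330:450,::-1],alpha=1.8),None,fx=6,fy=6,interpolation=2))
E
```

```text
time: 14.23
ee_pos: [0.5852, 0.1811, 0.2155]
orientation: [-3.14, -0.001, -0.114]
force: [-2.7, 2.0, 9.3]
gripper_width: 0.0127
rod end y [0.19624506 0.19755389] 20
```

View pics/s6.png

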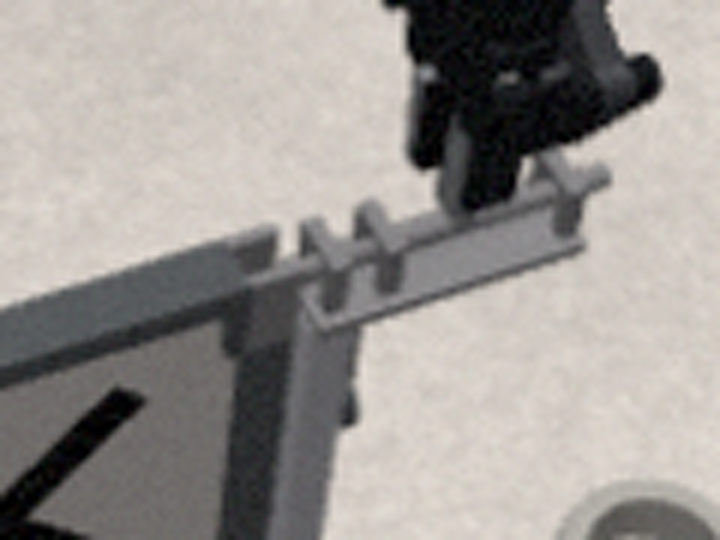

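Rod has entered the notch between the cheeks, y force only about 2–3 N. Continue.

```bash
python3 -m inch '[{"hand":1,"dx":-0.0001,"dy":-0.001,"dz":0,"yaw":0},{"hand":1,"dx":-0.0002,"dy":-0.002,"dz":0,"yaw":0},{"hand":1,"dx":-0.0003,"dy":-0.003,"dz":0,"yaw":0},{"hand":1,"dx":-0.0005,"dy":-0.004,"dz":0,"yaw":0},{"hand":1,"dx":-0.0006,"dy":-0.005,"dz":0,"yaw":0},{"hand":1,"dx":-0.0007,"dy":-0.006,"dz":0,"yaw":0},{"hand":1,"dx":-0.0007,"dy":-0.006,"dz":0,"yaw":0}]'
python3 -m inch '[{"hand":1,"dx":0,"dy":-0.0005,"dz":0,"yaw":0},{"hand":1,"dx":-0.0001,"dy":-0.001,"dz":0,"yaw":0},{"hand":1,"dx":-0.0002,"dy":-0.0015,"dz":0,"yaw":0},{"hand":1,"dx":-0.0002,"dy":-0.0015,"dz":0,"yaw":0}]'
```

```text
time: 14.87
ee_pos: [0.5845, 0.175, 0.2155]
orientation: [-3.14, -0.001, -0.114]
force: [-3.6, 1.9, 9.5]
gripper_width: 0.0128
time: 15.2
ee_pos: [0.5843, 0.1736, 0.2155]
orientation: [-3.14, -0.001, -0.114]
force: [-3.3, 1.6, 8.6]
gripper_width: 0.0133
```

```bash
python3 -m inch '[{"hand":1,"dx":0,"dy":-0.0005,"dz":0,"yaw":0},{"hand":1,"dx":0,"dy":-0.001,"dz":0,"yaw":0},{"hand":1,"dx":0,"dy":-0.001,"dz":0,"yaw":0}]'
python3 -m inch '[{"hand":0.3,"dx":0,"dy":0,"dz":0,"yaw":0},{"hand":0.3,"dx":0,"dy":0,"dz":0,"yaw":0},{"hand":0.3,"dx":0,"dy":0,"dz":0,"yaw":0},{"hand":0.3,"dx":0,"dy":0,"dz":0.03,"yaw":0},{"hand":0.3,"dx":0,"dy":0,"dz":0.06,"yaw":0},{"hand":0.3,"dx":-0.04,"dy":0,"dz":0.09,"yaw":0},{"hand":0.3,"dx":-0.08,"dy":0.0,"dz":0.09,"yaw":0},{"hand":0.3,"dx":-0.12,"dy":0,"dz":0.09,"yaw":0},{"hand":0.3,"dx":-0.12,"dy":0,"dz":0.09,"yaw":0},{"hand":0.3,"dx":-0.12,"dy":0,"dz":0.09,"yaw":0}]'
python3 - <<'E'
from ang import *
for n in("scene","top"):
    a,d=ang(n,"pics/f_%s.png"%n); P=cloud(n,d)-O; X=P@ux; Y=P@uy; Z=P[...,2]
    m=(d>0)&(abs(X)<.03)&(abs(Z-.08)<.004)&(abs(Y)<.07); print("rim x",np.percentile(X[m],[3,97]).round(4))
    for D in (d,np.load(n+"0.npy")):
        Q=cloud(n,D)-O; k=Q[(abs(Q[...,2]-.1)<.008)&(abs(Q@ux)<.02)&(Q@uy>.12)&(Q@uy<.18)]; print(n,"knob y",len(k),(k@uy).mean() if len(k) else 0)
E
```

```text
time: 15.45
ee_pos: [0.5842, 0.1726, 0.2155]
orientation: [-3.14, -0.001, -0.114]
force: [-2.7, 2.0, 9.4]
gripper_width: 0.0128
time: 16.28
ee_pos: [0.4626, 0.1718, 0.3052]
orientation: [3.141, -0.001, -0.113]
force: [1.1, -0.2, 0.6]
gripper_width: 0.0597
scene pts 1687 tilt deg (line x/z) mod 180: 0.27 off mm 5.1 ends [array([ 1., 10.]), array([-77.,  83.])]
rim x [-0.011   0.0092]
scene knob y 66 0.1371865806302169
scene knob y 70 0.136598789296413
top pts 608 tilt deg (line x/z) mod 180: 2.33 off mm 6.0 ends [array([-11.,   4.]), array([-75.,  84.])]
rim x [-0.0099  0.0092]
top knob y 68 0.13935058054224184
top knob y 70 0.13859111153505305
```

View pics/f_scene.png

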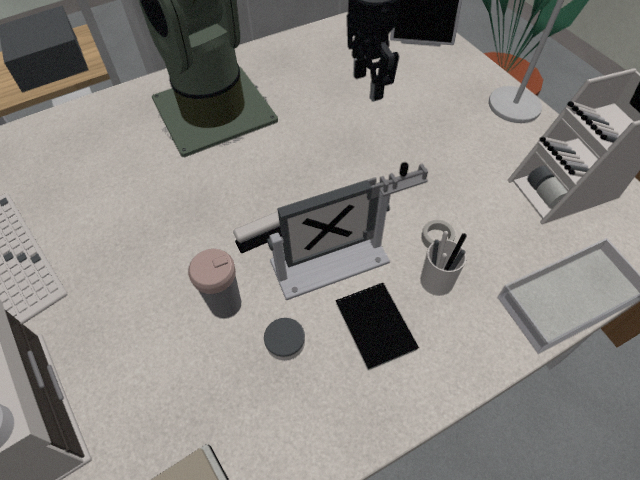

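The picture shows the cross facing the visitors at (330,228). The knob is back at (404,169), about 0.7 mm off its start position, and the bystanders are unmoved. Handing in.

```bash
python3 -c "
from bench import env; print(env.sign_off())"
```

```text
the job is handed in; nothing more can be done
None
```

The sign now shows its cross to the visitors, stands upright and is locked again. I handed the job in at about 16.3 s of the 64 s allowed; no verdict is reported.

I drew the bolt back about 20 mm and pushed the top rim over to about 139°. Closing the jaws on the other rim then brought the sign upright. I eased the bolt home in steps of 0.5–1 mm, and the wrist force readings along y stayed at 2.4 N or less.

Last checks:
- **Bolt:** the knob is within about 0.6–0.8 mm of its start (home) position in both the scene and top cameras.
- **Sign:** the rim is within about 0.5 mm of where it was when first locked, and the scene-camera tilt is 0.3°. The top camera gave 2.1–2.3°, which disagrees. I put that down to its line fit mixing points from different faces, because its own rim position agrees with upright.
- **Bystanders:** by eye, they look unmoved in the last scene picture. The calculator is not in that view and I did not check it separately.
- **Robot:** clear of everything at the end.

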